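# Square a keeper plate in the corner stop and set it in the cradle

## Task

The bright steel keeper plate lies askew on the blue squaring stop. Push it home so that its long side lies against the two-piece side fence and its end against the end fence, then grip it there and set it flat in the white cradle, lengthwise between the two end lips, and let go. Leave the shift link where it lies.

Things in the scene. Friction and masses are not known exactly. Their poses are not given: they have to be found in the camera images.
- keeper: Loose bright steel keeper plate, a rectangular block 80 mm long (y) x 36 mm wide (x) x 18 mm high, 0.3 to 0.5 kg, with two upright 10 mm bolt holes 27 mm either side of its centre. Origin: centre of its underside. Starts on the blue plate, 25 to 50 mm short of home in both directions, turned up to 23 degrees.
- squaring_stop: Fixed squaring stop, yaw up to 17 degrees: blue plate x -85..42, y -92..56 mm, top 6 mm up; aluminium fences to 20 mm up. Side fence: face x = 18, 18 thick, two pieces y -91..-22 and 22..51 (its gap edge bevelled 8 mm; the gap admits a finger). End fence: face y = 40, x -62..18, 14 thick. Push to +x and +y. Origin: on the work surface below the centre of a keeper at home (axes parallel).
- cradle: Fixed cradle, yaw up to 23 degrees: dark foot 66 x 120 x 6 mm, white saddle 30 mm wide (x), seat 18 mm above the work surface. White end lips 40 mm wide, tops 28 mm up, 96 mm apart along y: the keeper lies between them, its length along y, either way round. Sides open for fingers. Origin: on the work surface under the seat's centre.
- shift_link: Bystander: dark grey shift link with an eye at each end, 19 x 78 mm (long in y), 11 mm high, lying loose on the work surface beyond the squaring stop. Origin: centre of its underside.

How it is judged:
By the outcome, as a careful person would: the job done as asked, in the order asked, and still so for the second after the job is handed in, with the robot touching nothing.
It also fails if it takes over 54 s, if anything falls off the work surface, if the arm or the gripper's body presses on something with over 40 N, if the wrist force passes 120 N, or if a joint passes its speed limit or range.

## Robot

A 6-joint arm with a two-finger parallel gripper is mounted at the origin on a cart in front of the work surface, level with it; the furniture and walls round the work are solid. World frame = base frame: x ahead of the robot, y to its left, z up, the work surface at z = 0. Lengths are in m, angles in degrees, forces in N, time in s.
With the tool pointing down it reaches from about 0.4 to 0.825 m from the base axis. Payload 7 kg.
Tool frame: the origin (TCP) lies midway between the tips of the shut fingers; the grasp point (between the pads) lies 19 mm behind it; z points along the fingers, y is the direction in which the jaws open and shut (so a half turn about z gives the same grasp; the last joint's range is limited). The gripper opens to 88 mm and grips with 3 to 60 N. Pads are 19 mm wide; open, the fingers measure 130 mm over their backs; the gripper's body (78 mm by 193 mm) begins 47 mm behind the grasp point.
Start: joints at [-57.577, 20.546, 0.682, 0, -70.136, -16.507], TCP at [0.185, -0.649, 0.227] pointing down, gripper open.
Joint ranges: [-176.03, 176.03], [-82.01, 121.73], [-58.28, 71.71], [-173.87, 95.51], [-174.79, -0.11], [-173.66, 173.66]. Speed limits (degrees/s): [136.94, 136.94, 172.46, 180, 180, 180].

## Interface

Orientations are given as [roll, pitch, yaw] about the fixed x, y, z axes, in that order (R = Rz(yaw) Ry(pitch) Rx(roll)).
In Python, from plant import r gives the robot as it stands.
- The arm moves only by the tool carry_out, never from a script. Its argument "motion" is one flat list of numbers, 7 for each row, row after row: the turn, a rotation vector about the tool's x, y, z in degrees, then the shift along the tool's x, y, z in cm, then the finger opening in cm, from 0 to 8.76. A call has 1 to 20 rows; each row shifts and turns the commanded pose from where the row before left it, along the tool's axes as they then stand; what a row does not reach is not made up. A row lasts 1/12 s, in which the tool goes at most 41.7 mm and 7.16 degrees, less where a joint would pass 70% of its speed; a pose out of reach is approached as far as the arm can. A call is refused whole if a number of a shift passes 4.17 or a number of a turn 7.16, either way. A call with a gripper value outside its range is refused whole. The fingers move at their own pace and stop on an object; "grip_force" is the grip in N (left out, the last holds). Time passes only in rows, so rows that do not move let the fingers close. It gives the time, the measured TCP pose, the force and the opening at its end, in the units of the state.
- r.get_state(): the state, without advancing time (a new reading comes with each control period).
- r.capture(name): name is "scene" or "top" or "wrist"; returns a dict with "pixels" (384x512x3 uint8, red, green, blue), "K" (3x3 intrinsics, pixels), "R" (3x3) and "t" (3): a world point X has camera coordinates R X + t. Camera axes: x right, y down, z forward; pixel columns grow to the right and rows downward; lengths in m; the calibration is good to about 2 mm. The wrist camera is an equidistant fisheye: a pixel r from the principal point sees the ray r / f radians off the axis. A picture is of the moment at which its call begins. There is no depth.
- r.close_job(): hands the job in, once; it reports no verdict.
The state is a dict: "time_s": time; "joints": joint angles; "qd": joint speeds; "joint_torque": joint torques, N m; "tcp_pos": TCP position; "eef_rot": TCP orientation; "contact_force": force on the tool from outside, world axes, zero at the start; "moment": the same for the moment, N m; "gripper_width": finger opening in m.
Only numpy, scipy, OpenCV 4.12 (cv2) and the standard library are available. Lean on these libraries where they do the work, as an engineer would, in place of code of your own. Each camera call takes 0.05 s, during which the arm holds its last target. There are 200 camera calls.

## Working session

There is one attempt and no reset: what is moved stays moved. The work goes in short steps, Python scripts to look and compute and a tool call to move; the robot and the scene stay as the last step left them, time stands still between calls to the robot, and variables do not carry over. Pictures are saved under pics/ and viewed, about 8 in all and at most 12, crops included, and the job is handed in when it is done.

Besides the shell and the picture viewer there is one more tool, called after "Emit:" by a JSON object that holds its "method" and its "body", one argument or row to a line. carry_out: Moves the arm, as the interface text tells. Its arguments: {"type":"object","properties":{"motion":{"type":"array"},"grip_force":{"type":"number"}},"required":["motion"]}

```bash
ls; mkdir -p pics; python3 - <<'E'
from plant import r
import cv2,numpy as np
s=r.get_state();print(s)
for n in ("scene","top"):
    c=r.capture(n);cv2.imwrite(f"pics/{n}1.png",c["pixels"][:,:,::-1]);print(n,c["K"],c["R"],c["t"])
E
```

```text
pics
{'time_s': 0.0, 'joints': array([-5.75774451e+01,  2.05910411e+01,  6.34445834e-01, -2.04194059e-02,
       -7.01368050e+01, -1.65068120e+01]), 'qd': array([ 0.01563825,  0.01000699,  0.03982657, -0.06565405, -0.0894778 ,
       -0.04650577]), 'joint_torque': array([-7.63051848e-04, -5.82726753e+01,  2.93056512e+01,  6.99719444e+00,
        6.95014576e-03, -1.33099084e-04]), 'tcp_pos': array([ 0.18494041, -0.6486593 ,  0.22563131]), 'eef_rot': array([ 1.79904995e+02, -8.13585884e-03, -1.64091204e+02]), 'contact_force': array([ 1.0829832 , -0.61155872, -0.16621025]), 'moment': array([0.0224614 , 0.02696908, 0.01562328]), 'gripper_width': 0.0879361939111234}
scene [[438.60577897   0.         251.91662758]
 [  0.         438.60577897 190.24523025]
 [  0.           0.           1.        ]] [[-0.77607769 -0.63056078  0.00982468]
 [-0.49297756  0.59688097 -0.63301361]
 [ 0.39328939 -0.49611109 -0.77407832]] [0.27986845 0.48105133 0.508228  ]
top [[483.10560907   0.         256.11993362]
 [  0.         483.10560907 196.207927  ]
 [  0.           0.           1.        ]] [[ 0.02005061 -0.99966651  0.01627375]
 [-0.98105472 -0.02280916 -0.19238343]
 [ 0.19269047 -0.01210804 -0.98118489]] [-0.29354477  0.58338854  0.78199796]
```

View pics/scene1.png

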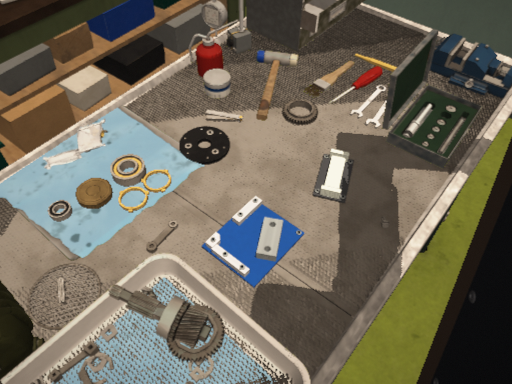

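View pics/top1.png

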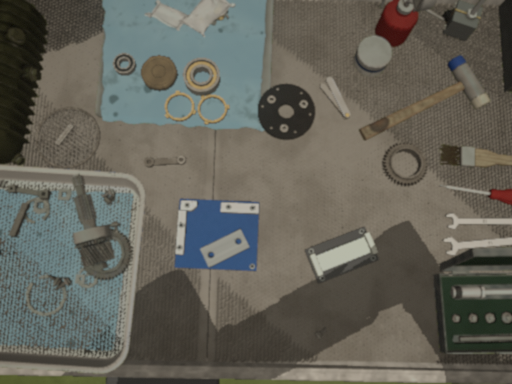

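The scene view shows the stop with the keeper near (268,238), the cradle at (333,175) and the link at (163,236). In the top view, the stop spans about (177..259, 200..270), the keeper is at (225,248), the cradle at (342,253) and the link at (166,161). Image up is +x and image left is +y.

```bash
cat > h.py <<'E'
import cv2,numpy as np
from plant import r
def ray(c,px,z):
    "pinhole pixels (n,2) -> world xy on plane z"
    px=np.atleast_2d(px).astype(float)
    d=np.c_[px,np.ones(len(px))]@np.linalg.inv(c["K"]).T@c["R"]
    o=-c["R"].T@c["t"]
    return (o+d*((z-o[2])/d[:,2])[:,None])[:,:2]
def rect(c,cnt,z):
    "min-area rectangle of a contour cast on plane z: centre mm, sizes mm, long-axis angle from +y deg"
    w=ray(c,cnt.reshape(-1,2),z)*1000
    (cx,cy),(a,b),_=R=cv2.minAreaRect(w.astype(np.float32))
    P=cv2.boxPoints(R); e=[P[1]-P[0],P[2]-P[1]]; L=max(e,key=np.linalg.norm)
    if L[1]<0:L=-L
    return np.round([cx,cy,max(a,b),min(a,b),np.degrees(np.arctan2(-L[0],L[1]))],1),np.round(P,0)
E
python3 - <<'E'
from h import *
c=r.capture("top");im=cv2.cvtColor(c["pixels"],cv2.COLOR_RGB2BGR)
hsv=cv2.cvtColor(im,cv2.COLOR_BGR2HSV);H,S,V=cv2.split(hsv)
box=np.zeros(H.shape,np.uint8);box[190:285,165:390]=255
blue=((H>100)&(H<130)&(S>120)).astype(np.uint8)*255&box
b=max(cv2.findContours(blue,0,2)[0],key=cv2.contourArea);print("blue",rect(c,b,.006))
print("blue poly px",cv2.approxPolyDP(cv2.convexHull(b),3,True).reshape(-1,2).tolist())
m=((S<70)&(V>140)).astype(np.uint8)*255&box
for k in cv2.findContours(m,0,2)[0]:
    if cv2.contourArea(k)>40:
        x,y,w,h=cv2.boundingRect(k);z={True:.02,False:.024}[(x<182 or y<215)and x<270]
        if x>290:z=.022
        print((x,y,w,h),z,rect(c,k,z)[0])
crop=im[190:285,165:390]
cv2.imwrite("pics/crop1.png",np.vstack([cv2.resize(crop,None,fx=3.2,fy=3.2,interpolation=2),cv2.resize(cv2.merge([m]*3)[190:285,165:390],None,fx=3.2,fy=3.2,interpolation=0)])[:600])
E
```

```text
blue (array([ 528.2, -211.7,  143. ,  122.4,   -1.4]), array([[ 465., -282.],
       [ 588., -285.],
       [ 591., -142.],
       [ 469., -139.]], dtype=float32))
blue poly px [[257, 216], [255, 263], [248, 269], [176, 266], [188, 213], [198, 200], [219, 201]]
(310, 232, 65, 44) 0.022 [ 497.4 -439.3  116.8   39.2   23.5]
(201, 230, 47, 36) 0.024 [ 502.6 -226.5   77.7   33.3   27.8]
(220, 203, 39, 10) 0.02 [ 575.7 -250.8   68.9   16.6    1.3]
(175, 200, 22, 55) 0.02 [ 540.1 -148.8   99.    28.3   76.4]
```

View pics/crop1.png

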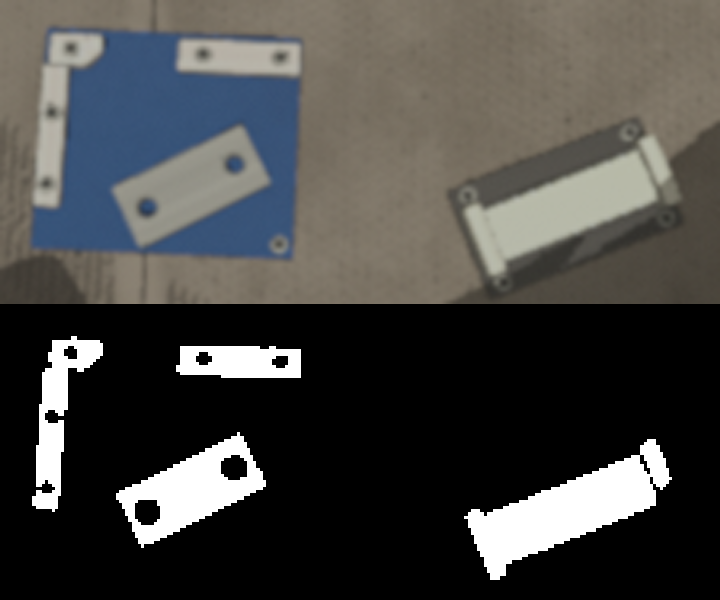

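The crop shows the side fence along the top (+x), the end fence on the left (+y), the keeper turned anticlockwise, and the cradle at about 23°. I'll go over the stop for a closer wrist look.

Emit:
{"method": "carry_out", "body": {
  "motion": [0,0,0,-3.15,2.32,0,8.7,0,0,0,-3.15,2.32,0,8.7,0,0,0,-3.15,2.32,0,8.7,0,0,0,-3.15,2.32,0,8.7,0,0,0,-3.15,2.32,0,8.7,0,0,0,-3.15,2.32,0,8.7,0,0,0,-3.15,2.32,0,8.7,0,0,0,-3.15,2.32,0,8.7,0,0,0,-3.15,2.32,0,8.7,0,0,0,-3.15,2.32,0,8.7,0,0,0,-3.15,2.32,0,8.7,0,0,0,-3.15,2.32,0,8.7,0,0,0,-3.15,2.32,0,8.7,0,0,0,-3.15,2.32,0,8.7,0,0,7,0,0,0,8.7,0,0,7,0,0,0,8.7,0,0,0,0,0,0,8.7,0,0,0,0,0,0,8.7]
}}

```text
time_s: 1.65
tcp_pos: [0.52, -0.2157, 0.2263]
eef_rot: [180.0, -0.0, -177.9]
contact_force: [-0.3, -0.8, 0.4]
gripper_width: 0.0871
```

```bash
python3 - <<'E'
from h import *
c=r.capture("wrist");cv2.imwrite("pics/w1.png",c["pixels"][:,:,::-1]);np.savez("w1.npz",**c)
print(c["K"],c["R"].round(3),(-c["R"].T@c["t"]).round(4));s=r.get_state();print(s["time_s"],s["tcp_pos"],s["eef_rot"],s["joints"])
E
```

```text
[[297.31863964   0.         258.21820968]
 [  0.         297.31863964 193.82575951]
 [  0.           0.           1.        ]] [[-0.038  0.999 -0.001]
 [ 0.955  0.037  0.296]
 [ 0.296  0.011 -0.955]] [ 0.4395 -0.2182  0.3832]
1.7 [ 0.51986967 -0.21596251  0.22644601] [ 1.79996700e+02 -1.42293028e-02 -1.77852709e+02] [-2.64019017e+00  1.00522693e+01 -1.36919784e+01 -2.29478670e-03
 -6.62702074e+01 -8.52115953e+01]
```

View pics/w1.png

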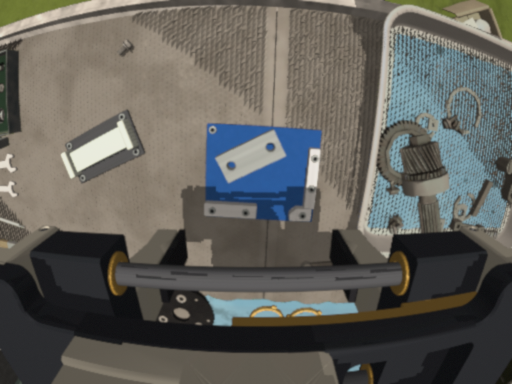

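The wrist view shows the keeper at (250,156), the side fence along row 210, the end fence at (313,180) and the cradle at (103,146).

```bash
cat >> h.py <<'E'
def wr(c,px,z):
    u=cv2.fisheye.undistortPoints(np.asarray(px,np.float64).reshape(-1,1,2),c["K"],np.zeros(4)).reshape(-1,2)
    return ray({**c,"K":np.eye(3)},u,z)
def wrect(c,cnt,z):
    u=cv2.fisheye.undistortPoints(cnt.reshape(-1,1,2).astype(np.float64),c["K"],np.zeros(4)).reshape(-1,2)
    return rect({**c,"K":np.eye(3)},u,z)
E
python3 - <<'E'
from h import *
c=dict(np.load("w1.npz"));im=c["pixels"][:,:,::-1].copy()
H,S,V=cv2.split(cv2.cvtColor(im,cv2.COLOR_BGR2HSV))
box=np.zeros(H.shape,np.uint8);box[105:225,55:330]=255
blue=((H>100)&(H<130)&(S>120)).astype(np.uint8)*255&box
b=max(cv2.findContours(blue,0,2)[0],key=cv2.contourArea);print("blue",wrect(c,b,.006))
m=((S<60)&(V>130)).astype(np.uint8)*255&box
m2=((S<60)&(V>85)).astype(np.uint8)*255&box; m2[:198]=0;m2[:,:200]=0
for k in [*cv2.findContours(m,0,2)[0],*cv2.findContours(m2,0,2)[0]]:
    if cv2.contourArea(k)>60:
        x,y,w,h=cv2.boundingRect(k);z=.022 if x<150 else .024 if 210<x<220 and y<180 else .02
        print((x,y,w,h),z,wrect(c,k,z))
A=cv2.resize(im[120:225,195:330],None,fx=4,fy=4,interpolation=2)
B=cv2.resize(im[105:190,55:150],None,fx=4,fy=4,interpolation=2)[:340,:260+120]
cv2.imwrite("pics/w1c.png",A);cv2.imwrite("pics/w1d.png",B)
E
```

```text
blue (array([ 528.9, -211. ,  145.3,  125. ,   -1.2]), array([[ 465., -282.],
       [ 590., -285.],
       [ 593., -140.],
       [ 468., -137.]], dtype=float32))
(290, 209, 20, 11) 0.02 (array([ 577.6, -158.5,   25.7,   14.2,    1.9]), array([[ 570., -146.],
       [ 571., -172.],
       [ 585., -171.],
       [ 584., -145.]], dtype=float32))
(205, 204, 51, 14) 0.02 (array([ 576.1, -250.5,   65.6,   14.7,   -1.4]), array([[ 568., -283.],
       [ 583., -283.],
       [ 584., -218.],
       [ 570., -218.]], dtype=float32))
(305, 192, 11, 16) 0.02 (array([ 557.4, -146.9,   20.6,   11.7,   88.5]), array([[ 547., -152.],
       [ 568., -153.],
       [ 568., -141.],
       [ 547., -141.]], dtype=float32))
(306, 142, 24, 83) 0.02 (array([ 537.4, -138.1,  110.7,   30.9,  -84. ]), array([[ 481., -128.],
       [ 484., -159.],
       [ 594., -148.],
       [ 591., -117.]], dtype=float32))
(215, 130, 71, 53) 0.024 (array([ 503.2, -225.8,   79.8,   36.4,   28. ]), array([[ 468., -199.],
       [ 506., -270.],
       [ 538., -252.],
       [ 501., -182.]], dtype=float32))
(273, 105, 21, 22) 0
[... 196 characters left out ...]
[ 526.4, -367.5,  327.1,  183.3,   -1.6]), array([[ 430., -528.],
       [ 614., -534.],
       [ 623., -207.],
       [ 439., -201.]], dtype=float32))
(200, 200, 57, 25) 0.02 (array([ 578.4, -253.7,   75.6,   33.9,    2.9]), array([[ 560., -217.],
       [ 563., -292.],
       [ 597., -291.],
       [ 593., -215.]], dtype=float32))
(315, 198, 15, 27) 0.02 (array([ 573. , -128.7,   38.2,   19.2,  -83.2]), array([[ 553., -121.],
       [ 555., -141.],
       [ 593., -136.],
       [ 591., -117.]], dtype=float32))
(288, 198, 28, 27) 0.02 (array([ 573.5, -156.5,   36.7,   35.2,  -88.5]), array([[ 555., -139.],
       [ 556., -175.],
       [ 592., -174.],
       [ 591., -138.]], dtype=float32))
```

View pics/w1c.png

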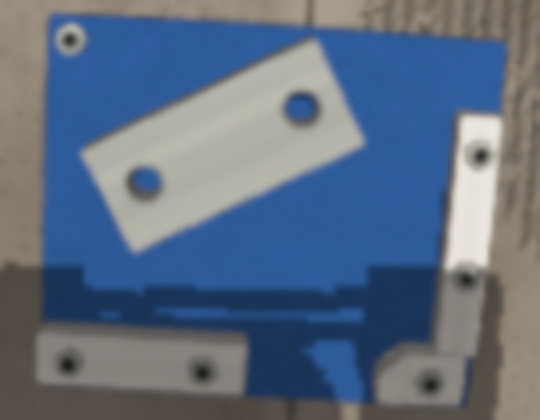

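```bash
python3 - <<'E'
from h import *
c=dict(np.load("w1.npz"))
f=lambda p,z:(wr(c,np.array(p)/4.+[195-.375,120-.375],z)*1000).round(1)
def ang(P):
    d=P[1]-P[0];return np.degrees(np.arctan2(d[1],d[0])).round(2)
for n,p,z in (("-x edge",[(50,14),(507,42)],.006),("-y edge",[(50,14),(42,325)],.006),("side far edge top",[(37,383),(245,396)],.02),("side near top",[(38,333),(248,337)],.02),("end inner top",[(458,113),(438,350)],.02),("end outer top",[(503,115),(475,355)],.02)):
    P=f(p,z);print(n,P.tolist(),ang(P))
# cradle
im=c["pixels"][:,:,::-1];H,S,V=cv2.split(cv2.cvtColor(im,cv2.COLOR_BGR2HSV))
m=((S<60)&(V>165)).astype(np.uint8)*255;m[:, :58]=0;m[:105]=0;m[190:]=0;m[:,150:]=0
m=cv2.morphologyEx(m,3,np.ones((3,3)))
k=max(cv2.findContours(m,0,2)[0],key=cv2.contourArea);print(wrect(c,k,.022))
E
```

```text
-x edge [[464.7, -282.5], [467.6, -136.3]] 88.86
-y edge [[464.7, -282.5], [568.9, -285.3]] -1.54
side far edge top [[584.5, -285.0], [586.1, -215.9]] 88.67
side near top [[566.9, -284.2], [565.5, -215.7]] 91.17
end inner top [[489.7, -153.3], [567.7, -153.4]] -0.07
end outer top [[489.5, -138.9], [569.1, -140.9]] -1.44
(array([ 494.8, -433. ,  100.9,   40. ,   22.6]), array([[ 457., -394.],
       [ 496., -487.],
       [ 533., -472.],
       [ 494., -379.]], dtype=float32))
```

View pics/w1d.png

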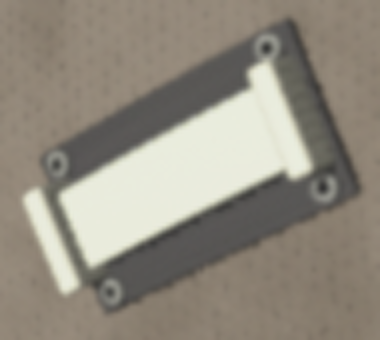

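The stop has a yaw of about -1.3° and its home point is near (551,-193) mm. The keeper is at (-47,-33) mm in stop axes. The cradle crop shows the saddle between its two lips at about 23°. Next I go behind the keeper with the fingers spread 3 cm and the jaws parallel to the side fence.

Emit:
{"method": "carry_out", "body": {
  "motion": [0,0,3.4,0,0,0,3,0,0,0,2.35,-0.32,0,3,0,0,0,2.35,-0.32,0,3,0,0,0,2.35,-0.32,0,3,0,0,0,0,0,3.6,3,0,0,0,0,0,3.6,3,0,0,0,0,0,3.6,3,0,0,0,0,0,3.6,3,0,0,0,0,0,3.6,3,0,0,0,0,0,1.75,3,0,0,0,0,0,1.75,3,0,0,0,0,0,0,3,0,0,0,0,0,0,3]
}}

```text
time_s: 2.78
tcp_pos: [0.4486, -0.224, 0.0112]
eef_rot: [-180.0, -0.1, 178.6]
contact_force: [-0.6, 0.1, 1.0]
gripper_width: 0.0302
```

Emit:
{"method": "carry_out", "body": {
  "motion": [0,0,0,-0.5,0,0,3,0,0,0,-0.5,0,0,3,0,0,0,-0.5,0,0,3,0,0,0,-0.5,0,0,3,0,0,0,-0.5,0,0,3,0,0,0,-0.5,0,0,3,0,0,0,-0.5,0,0,3,0,0,0,-0.5,0,0,3,0,0,0,-0.5,0,0,3,0,0,0,-0.5,0,0,3,0,0,0,-0.5,0,0,3,0,0,0,-0.5,0,0,3,0,0,0,-0.5,0,0,3,0,0,0,-0.3,0,0,3,0,0,0,0,0,0,3]
}}

```text
time_s: 4.03
tcp_pos: [0.5187, -0.2255, 0.0115]
eef_rot: [-180.0, 0.1, 178.5]
contact_force: [0.6, -0.0, 0.8]
gripper_width: 0.0301
```

```bash
python3 - <<'E'
from h import *
c=r.capture("top");im=c["pixels"][:,:,::-1]
cv2.imwrite("pics/t2.png",cv2.resize(im[185:290,150:290],None,fx=4,fy=4,interpolation=2))
print(r.get_state()["contact_force"])
E
```

```text
[-0.2714812  -0.71807235 -0.10933107]
```

View pics/t2.png

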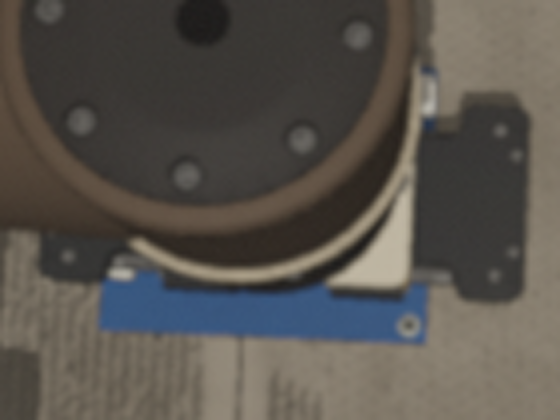

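The arm hides the keeper in this view, so I'll finish the push by force.

Emit:
{"method": "carry_out", "body": {
  "motion": [0,0,0,-0.15,0,0,3,0,0,0,-0.15,0,0,3,0,0,0,-0.1,0,0,3]
}}

```text
time_s: 4.33
tcp_pos: [0.5205, -0.2254, 0.0115]
eef_rot: [180.0, -0.1, 178.5]
contact_force: [-3.2, 0.8, 1.9]
gripper_width: 0.0302
```

Emit:
{"method": "carry_out", "body": {
  "motion": [0,0,0,-0.1,0,0,3,0,0,0,-0.1,0,0,3,0,0,0,0,0,0,3,0,0,0,0,0,0,3]
}}

```text
time_s: 4.67
tcp_pos: [0.5219, -0.2255, 0.0114]
eef_rot: [180.0, -0.1, 178.5]
contact_force: [-6.3, 0.1, 4.8]
gripper_width: 0.0298
```

Emit:
{"method": "carry_out", "body": {
  "motion": [0,0,0,-0.15,0,0,3,0,0,0,-0.15,0,0,3,0,0,0,0,0,0,3,0,0,0,0,0,0,3]
}}

```text
time_s: 5.0
tcp_pos: [0.522, -0.2255, 0.0111]
eef_rot: [180.0, -0.4, 178.5]
contact_force: [-14.6, 1.4, 11.2]
gripper_width: 0.03
```

It's seated on the side fence at about 15 N. Back off, raise and look.

Emit:
{"method": "carry_out", "body": {
  "motion": [0,0,0,1.2,0,0,3,0,0,0,1.2,0,-2,3,0,0,0,1.2,0,-3,3,0,0,0,1,0,-3.5,3,0,0,0,0,0,-3.5,3,0,0,0,0,0,0,3,0,0,0,0,0,0,3]
}}

```text
time_s: 5.58
tcp_pos: [0.483, -0.2246, 0.1346]
eef_rot: [-180.0, 0.4, 178.5]
contact_force: [-0.2, 0.0, -0.8]
gripper_width: 0.0299
```

```bash
python3 - <<'E'
from h import *
c=r.capture("wrist");im=c["pixels"][:,:,::-1];np.savez("w2.npz",**c)
cv2.imwrite("pics/w2.png",im);s=r.get_state();print(s["tcp_pos"],s["eef_rot"],s["contact_force"])
E
```

```text
[ 0.48174233 -0.22438938  0.13285822] [-179.99503579    0.24483673  178.52236446] [-0.51741197  0.86994867 -0.81591082]
```

View pics/w2.png

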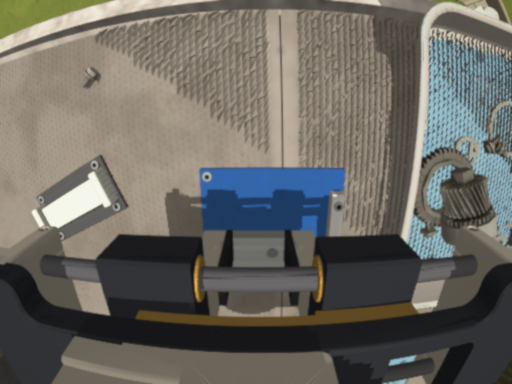

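The wrist view shows the blue plate clear of the keeper up to about row 235, with the keeper between the fingers and one hole visible at (272,253). I'll cast that hole to get the keeper's position along the fence.

```bash
python3 - <<'E'
from h import *
c=dict(np.load("w2.npz"))
print((wr(c,[(272,253),(240,238),(280,238),(343,168),(201,168)],.024)*1000).round(1))
print((wr(c,[(343,168),(201,168)],.006)*1000).round(1))
E
```

```text
[[ 549.9 -211.9]
 [ 532.  -243.7]
 [ 533.  -203.8]
 [ 462.5 -143.8]
 [ 459.7 -277. ]]
[[ 466.7 -138.6]
 [ 463.6 -280.7]]
```

The keeper's centre is about 45 mm short along the fence, and x is seated. Next I push with the fingers shut on its -y end.

Emit:
{"method": "carry_out", "body": {
  "motion": [0,0,0,-2.35,-2.75,0,0,0,0,0,-2.35,-2.75,0,0,0,0,0,-2.35,-2.75,0,0,0,0,0,0,0,3.4,0,0,0,0,0,0,3.4,0,0,0,0,0,0,3.4,0,0,0,0,0,0,2,0,0,0,0,0,0,0,0,0,0,0,0,0,0,0]
}}

```text
time_s: 6.38
tcp_pos: [0.5477, -0.3085, 0.0076]
eef_rot: [180.0, -0.2, 178.5]
contact_force: [0.4, -0.4, 1.2]
gripper_width: 0.0003
```

Emit:
{"method": "carry_out", "body": {
  "motion": [0,0,0,-0.25,0,-0.35,0,0,0,0,0,0.5,0,0,0,0,0,0,0.5,0,0,0,0,0,0,0.5,0,0,0,0,0,0,0.5,0,0,0,0,0,0,0.5,0,0,0,0,0,0,0.5,0,0,0,0,0,0,0.5,0,0,0,0,0,0,0.5,0,0,0,0,0,0,0.5,0,0,0,0,0,0,0.4,0,0,0,0,0,0,0,0,0]
}}

```text
time_s: 7.38
tcp_pos: [0.5522, -0.2586, 0.0127]
eef_rot: [180.0, -0.0, 178.5]
contact_force: [0.5, 1.1, 0.4]
gripper_width: 0.0003
```

Emit:
{"method": "carry_out", "body": {
  "motion": [0,0,0,0,0.2,0,0,0,0,0,0,0.2,0,0,0,0,0,0,0,0,0]
}}

```text
time_s: 7.63
tcp_pos: [0.5522, -0.2552, 0.0126]
eef_rot: [180.0, -0.0, 178.5]
contact_force: [-0.2, -0.6, 0.3]
gripper_width: 0.0004
```

Emit:
{"method": "carry_out", "body": {
  "motion": [0,0,0,0,0.15,0,0,0,0,0,0,0.15,0,0,0,0,0,0,0,0,0]
}}

```text
time_s: 7.88
tcp_pos: [0.5523, -0.2524, 0.0127]
eef_rot: [180.0, -0.0, 178.5]
contact_force: [-0.3, 0.6, -0.0]
gripper_width: -0.0
```

Emit:
{"method": "carry_out", "body": {
  "motion": [0,0,0,0,0.2,0,0,0,0,0,0,0.2,0,0,0,0,0,0,0,0,0]
}}

```text
time_s: 8.13
tcp_pos: [0.5528, -0.2498, 0.0134]
eef_rot: [-179.9, 0.0, 178.6]
contact_force: [-0.9, -9.2, -0.8]
gripper_width: 0.0004
```

Emit:
{"method": "carry_out", "body": {
  "motion": [0,0,0,0,0.15,0,0,0,0,0,0,0.15,0,0,0,0,0,0,0,0,0]
}}

```text
time_s: 8.38
tcp_pos: [0.553, -0.2495, 0.0141]
eef_rot: [-179.8, 0.0, 178.6]
contact_force: [-1.5, -24.5, 0.4]
gripper_width: 0.0005
```

```bash
python3 - <<'E'
from h import *
for n in("top","scene"):
    c=r.capture(n);np.savez(n+"3.npz",**c)
a=cv2.resize(np.load("top3.npz")["pixels"][185:285,155:290,::-1],(400,296),interpolation=2)
b=cv2.resize(np.load("scene3.npz")["pixels"][180:300,190:330,::-1],(400,343),interpolation=2)[:296]
cv2.imwrite("pics/p3.png",np.hstack([a,b]))
E
```

```text
(no output)
```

View pics/p3.png

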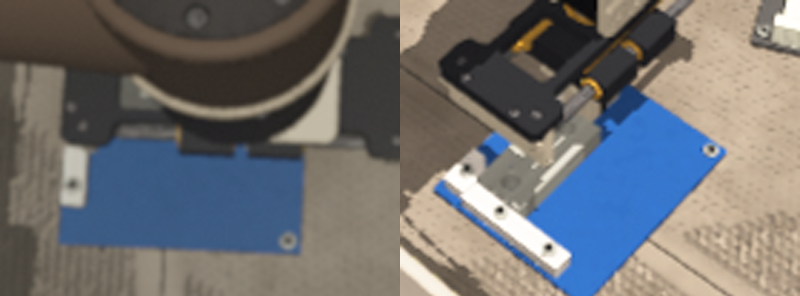

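The scene half shows the keeper with its end on the end fence, near (520,200), and lying along the side fence line. Now I reseat it against the side fence with spread fingers.

Emit:
{"method": "carry_out", "body": {
  "motion": [0,0,0,0,-1,0,0,0,0,0,0,0,-2.6,2,0,0,0,0,0,-2.6,2,0,0,0,2.6,3,0,2,0,0,0,2.6,3,0,2,0,0,0,0,0,2.6,2,0,0,0,0,0,2.6,2,0,0,0,0,0,0,2,0,0,0,0,0,0,2]
}}

```text
time_s: 9.23
tcp_pos: [0.5014, -0.1942, 0.0125]
eef_rot: [180.0, -0.2, 178.5]
contact_force: [1.3, 0.3, 0.2]
gripper_width: 0.0202
```

Emit:
{"method": "carry_out", "body": {
  "motion": [0,0,0,-0.5,0,0,2,0,0,0,-0.5,0,0,2,0,0,0,-0.5,0,0,2,0,0,0,-0.4,0,0,2,0,0,0,-0.2,0,0,2,0,0,0,-0.1,0,0,2,0,0,0,0,0,0,2]
}}

```text
time_s: 9.82
tcp_pos: [0.5225, -0.1952, 0.013]
eef_rot: [180.0, -0.2, 178.5]
contact_force: [-6.4, 0.4, 4.2]
gripper_width: 0.0201
```

Emit:
{"method": "carry_out", "body": {
  "motion": [0,0,0,-0.2,0,0,2,0,0,0,-0.1,0,0,2,0,0,0,0,0,0,2]
}}

```text
time_s: 10.07
tcp_pos: [0.5226, -0.1952, 0.0126]
eef_rot: [180.0, -0.5, 178.4]
contact_force: [-12.4, 1.5, 9.8]
gripper_width: 0.0198
```

Emit:
{"method": "carry_out", "body": {
  "motion": [0,0,0,1.5,0,0,3,0,0,0,0.5,0,-3.5,8.7,0,0,0,0,0,-3.6,8.7,0,0,0,0,0,-3.6,8.7,0,0,0,0,0,-3.6,8.7,0,0,0,0,0,-3.6,8.7,0,0,0,0,0,-3.6,8.7,0,0,0,0,0,0,8.7,0,0,0,0,0,0,8.7]
}}

```text
time_s: 10.82
tcp_pos: [0.5087, -0.1947, 0.231]
eef_rot: [-180.0, 0.3, 178.5]
contact_force: [-1.1, -0.2, -1.4]
gripper_width: 0.0742
```

```bash
python3 - <<'E'
from h import *
c=r.capture("wrist");np.savez("w4.npz",**c);im=c["pixels"][:,:,::-1]
print(r.get_state()["tcp_pos"],r.get_state()["eef_rot"])
cv2.imwrite("pics/w4.png",cv2.resize(im[120:240,190:340],None,fx=4,fy=4,interpolation=2))
E
```

```text
[ 0.50756964 -0.19451067  0.2289417 ] [1.79976019e+02 1.40605529e-01 1.78497736e+02]
```

View pics/w4.png

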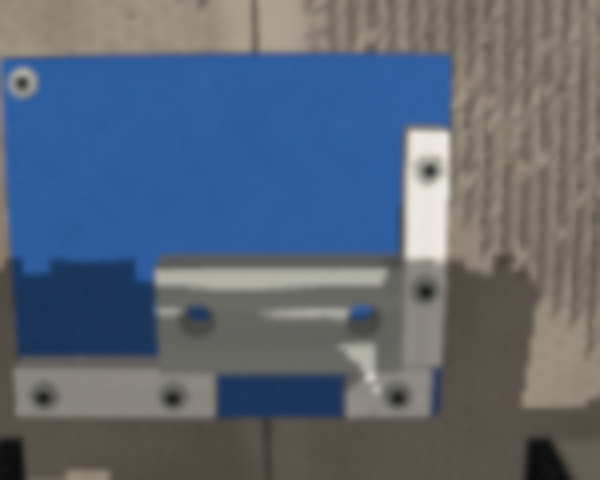

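The keeper is home: its long side runs along both fence pieces (row ~370) and its end is on the end fence (column ~403), with holes at crop (197,320) and (363,320). I'll compute the grasp from the holes.

```bash
python3 - <<'E'
from h import *
c=dict(np.load("w4.npz"))
f=lambda p,z:(wr(c,np.array(p)/4.+[190-.375,120-.375],z)*1000).round(1)
h=f([(197,320),(363,320)],.024);d=h[1]-h[0];print(h.tolist(),h.mean(0),np.hypot(*d),np.degrees(np.arctan2(-d[0],d[1])))
print("gap edges far top",f([(217,416),(345,416)],.02).tolist(),"end face top",f([(404,180),(403,260)],.02).tolist())
E
```

```text
[[549.4, -220.5], [550.8, -166.9]] [ 550.1 -193.7] 53.618280464781776 -1.4961913708292063
gap edges far top [[585.0, -215.7], [586.1, -172.7]] end face top [[505.7, -153.4], [532.1, -153.6]]
```

Emit:
{"method": "carry_out", "body": {
  "motion": [0,0,-6.92,-2.12,0.1,0,8.7,0,0,-6.92,0,0,0,8.7,0,0,-6.92,0,0,0,8.7,0,0,-6.92,0,0,0,8.7,0,0,-6.92,0,0,0,8.7,0,0,-6.92,0,0,0,8.7,0,0,-6.92,0,0,0,8.7,0,0,-6.92,0,0,0,8.7,0,0,-6.92,0,0,0,8.7,0,0,-6.92,0,0,0,8.7,0,0,-6.92,0,0,0,8.7,0,0,-6.92,0,0,0,8.7,0,0,-6.92,0,-2.12,3.6,8.7,0,0,0,0,0,3.6,8.7,0,0,0,0,0,3.6,8.7,0,0,0,0,0,3.6,8.7,0,0,0,0,0,3.6,8.7,0,0,0,0,0,0,8.7,0,0,0,0,0,0,8.7]
}}

```text
time_s: 12.45
tcp_pos: [0.5472, -0.1973, 0.0459]
eef_rot: [179.6, -0.0, -91.5]
contact_force: [1.4, -0.9, 1.3]
gripper_width: 0.0871
```

Emit:
{"method": "carry_out", "body": {
  "motion": [0,0,0,-0.36,-0.29,1.8,8.7,0,0,0,0,0,1.4,8.7,0,0,0,0,0,0,8.7,0,0,0,0,0,0,8.7]
}}

```text
time_s: 12.78
tcp_pos: [0.5531, -0.1938, 0.0178]
eef_rot: [-179.9, -0.0, -91.5]
contact_force: [-0.6, -0.3, -0.1]
gripper_width: 0.087
```

Emit:
{"method": "carry_out", "body": {
  "motion": [0,0,0,0,0.2,0.7,8.7,0,0,0,0,0,0,8.7,0,0,0,0,0,0,8.7]
}}

```text
time_s: 13.03
tcp_pos: [0.5504, -0.1937, 0.01]
eef_rot: [-179.9, -0.0, -91.5]
contact_force: [0.8, -0.2, -0.3]
gripper_width: 0.0872
```

Centred. Close with a modest grip.

Emit:
{"method": "carry_out", "body": {
  "motion": [0,0,0,0,0,0,3,0,0,0,0,0,0,3,0,0,0,0,0,0,3,0,0,0,0,0,0,3,0,0,0,0,0,0,3,0,0,0,0,0,0,3,0,0,0,0,0,0,3,0,0,0,0,0,0,3,0,0,0,0,0,0,3,0,0,0,0,0,0,3],
  "grip_force": 35
}}

```text
time_s: 13.87
tcp_pos: [0.5505, -0.1937, 0.0092]
eef_rot: [-180.0, -0.0, -91.5]
contact_force: [0.6, -0.3, -1.2]
gripper_width: 0.0357
```

Held at 35.7 mm. Refine the cradle pose from the lip tops in the two views I already have.

```bash
python3 - <<'E'
from h import *
c=dict(np.load("w1.npz"))
R=np.array([(248,67),(272,60),(313,170),(290,180)])/4.+[54.6,104.6];L=np.array([(24,196),(38,188),(80,285),(66,295)])/4.+[54.6,104.6]
t=dict(np.load("top3.npz"))
TL=np.array([(463,207),(485,203),(508,272),(494,280)])/3.2+[164.7,189.7];TR=np.array([(637,140),(654,134),(682,192),(668,203)])/3.2+[164.7,189.7]
for n,f,p,m in (("wrist",lambda p:wr(c,p,.028),R,L),("top",lambda p:ray(t,p,.028),TL,TR)):
    a,b=f(p)*1000,f(m)*1000;A,B=a.mean(0),b.mean(0);d=A-B
    print(n,a.round(0).tolist(),b.round(0).tolist(),"centre",((A+B)/2).round(1),"dist",np.hypot(*d).round(1),"yaw",np.degrees(np.arctan2(-d[0],d[1])).round(1))
# foot screws: 4, z .006 ; wrist
S=np.array([(57,164),(266,46),(323,187),(110,291)])/4.+[54.6,104.6];s=wr(c,S,.008)*1000
e=s[1]+s[2]-s[0]-s[3];print("screws centre",s.mean(0).round(1),"yaw",np.degrees(np.arctan2(-e[0],e[1])).round(1),np.hypot(*e)/2)
S=np.array([(468,196),(629,132),(667,218),(503,282)])/3.2+[164.7,189.7];s=ray(t,S,.008)*1000
e=s[0]+s[3]-s[1]-s[2];print("screws top",s.mean(0).round(1),"yaw",np.degrees(np.arctan2(-e[0],e[1])).round(1))
E
```

```text
wrist [[459.0, -399.0], [457.0, -390.0], [493.0, -376.0], [496.0, -385.0]] [[501.0, -496.0], [498.0, -489.0], [533.0, -474.0], [537.0, -481.0]] centre [ 496.8 -436.3] dist 105.5 yaw 22.5
top [[493.0, -378.0], [496.0, -390.0], [458.0, -402.0], [454.0, -394.0]] [[532.0, -475.0], [536.0, -484.0], [504.0, -499.0], [498.0, -491.0]] centre [ 496.3 -439.2] dist 105.4 yaw 23.7
screws centre [ 497.  -438.1] yaw 22.6 100.05833253683082
screws top [ 496.1 -439. ] yaw 22.3
```

Emit:
{"method": "carry_out", "body": {
  "motion": [0,0,0,0,0,-1,3,0,0,0,0,0,-3,3,0,0,0,0,0,-3,3,0,0,0,0,0,-3,3,0,0,0,3,0.59,0,3,0,0,0,3.07,0.59,0,3,0,0,0,3.07,0.59,0,3,0,0,0,3.07,0.59,0,3,0,0,0,3.07,0.59,0,3,0,0,0,3.07,0.59,0,3,0,0,0,3.07,0.59,0,3,0,0,0,3.07,0.59,0,3,0,0,-6,0,0,0,3,0,0,-6,0,0,0,3,0,0,-6,0,0,0,3,0,0,-6,0,0,0,3,0,0,0,0,0,0,3,0,0,0,0,0,0,3]
}}

```text
time_s: 15.37
tcp_pos: [0.4962, -0.437, 0.1093]
eef_rot: [180.0, 0.0, -67.7]
contact_force: [-0.5, -0.2, -2.6]
gripper_width: 0.0353
```

```bash
python3 - <<'E'
from h import *
s=r.get_state();print(s["tcp_pos"],s["eef_rot"],s["gripper_width"])
a=[]
for n,sl in (("top",np.s_[200:310,280:410]),("scene",np.s_[90:220,270:420])):
    c=r.capture(n);a.append(cv2.resize(c["pixels"][sl][:,:,::-1],(400,340),interpolation=2))
cv2.imwrite("pics/p5.png",np.hstack(a))
d=np.array([.4966,-.438])-s["tcp_pos"][:2];y=np.radians(s["eef_rot"][2])
print("tool x,y cm",100*np.array([d@[np.cos(y),np.sin(y)],d@[np.sin(y),-np.cos(y)]]))
E
```

```text
[ 0.49618883 -0.43697551  0.10925638] [ 1.79981972e+02  3.84161675e-02 -6.77221187e+01] 0.035296842077255274
tool x,y cm [0.11038907 0.00079062]
```

View pics/p5.png

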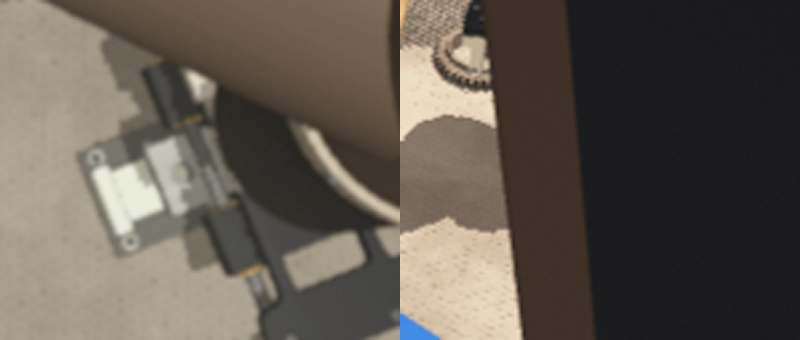

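The top half shows the keeper held and turned in line with the cradle, with the cradle's +y lip at (112,205). The scene half is blocked by the arm. Lower it.

Emit:
{"method": "carry_out", "body": {
  "motion": [0,0,0,0.1,0,2.5,3,0,0,0,0,0,2.5,3,0,0,0,0,0,2,3,0,0,0,0,0,1,3,0,0,0,0,0,0.4,3,0,0,0,0,0,0,3,0,0,0,0,0,0,3]
}}

```text
time_s: 16.05
tcp_pos: [0.4977, -0.4386, 0.0262]
eef_rot: [-180.0, -0.1, -67.5]
contact_force: [0.3, -0.4, -2.7]
gripper_width: 0.0357
```

Emit:
{"method": "carry_out", "body": {
  "motion": [0,0,0,0,0,0.2,3,0,0,0,0,0,0.2,3,0,0,0,0,0,0.1,3,0,0,0,0,0,0,3,0,0,0,0,0,0,3]
}}

```text
time_s: 16.47
tcp_pos: [0.4975, -0.4384, 0.0212]
eef_rot: [-180.0, -0.1, -67.5]
contact_force: [-1.0, 2.4, 4.1]
gripper_width: 0.0355
```

Seated at the predicted height with light contact. Release and rise.

Emit:
{"method": "carry_out", "body": {
  "motion": [0,0,0,0,0,0,8,0,0,0,0,0,0,8,0,0,0,0,0,0,8,0,0,0,0,0,0,8,0,0,0,0,0,0,8,0,0,0,0,0,0,8,0,0,0,0,0,-2,8,0,0,0,0,0,-3.5,8,0,0,0,0,0,-3.5,8,0,0,0,0,0,-3.5,8,0,0,0,0,0,-3.5,8,0,0,0,-3.5,0,-1,8,0,0,0,-3.5,0,0,8,0,0,0,-3.5,0,0,8,0,0,0,-3.5,0,0,8,0,0,0,-3.5,0,0,8,0,0,0,-3.5,0,0,8,0,0,0,0,0,0,8]
}}

```text
time_s: 17.97
tcp_pos: [0.414, -0.2404, 0.1905]
eef_rot: [-179.9, 0.1, -67.4]
contact_force: [-2.5, 0.1, -1.2]
gripper_width: 0.0802
```

```bash
python3 - <<'E'
from h import *
s=r.get_state();print(s["time_s"],s["tcp_pos"],s["contact_force"],s["gripper_width"])
c=r.capture("top");t=c["pixels"][:,:,::-1];w=r.capture("wrist")["pixels"][:,:,::-1];q=r.capture("scene")["pixels"][:,:,::-1]
cv2.imwrite("pics/p6.png",np.vstack([np.hstack([cv2.resize(t[200:310,280:410],(400,338),interpolation=2),cv2.resize(q[130:220,290:380],(338,338),interpolation=2)]),cv2.resize(np.hstack([t,w]),(738,262))])[:600])
E
```

```text
17.9667 [ 0.41401703 -0.24044175  0.1904948 ] [-2.46236519  0.105753   -1.19572262] 0.0801985833593579
```

View pics/p6.png

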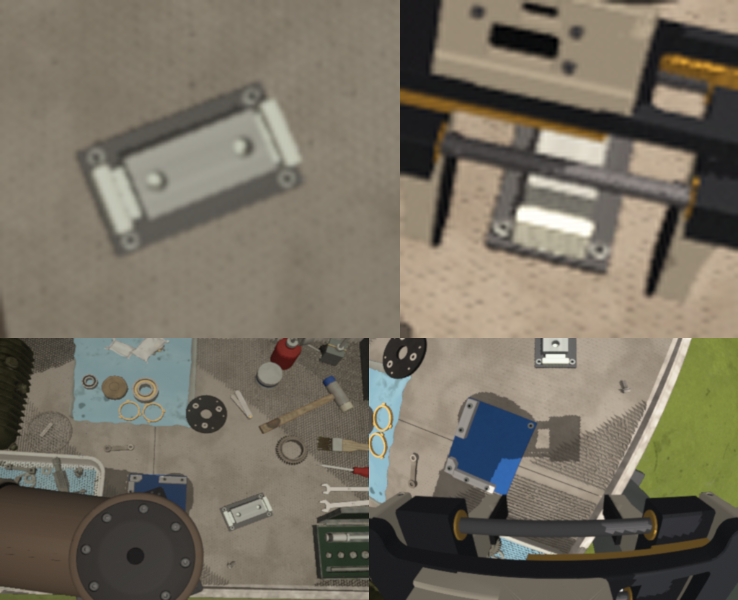

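The top crop shows the keeper flat between the two lips, with holes at (157,180) and (242,147). The link is undisturbed and the robot is clear. Handing in.

```bash
python3 -c "
from plant import r
print(r.close_job())"
```

```text
the job is handed in; nothing more can be done
None
```

The keeper was pushed home against both fences, gripped there, and set flat in the cradle between the end lips. I then let go and handed the job in at about 18 s. No verdict is reported.

- **Pushing home:** I pushed it onto the side fence with spread fingers, then onto the end fence with shut fingers (about 25 N), then pressed it onto the side fence again (about 12 N). A wrist picture then showed it flush on both. The bolt holes put its centre at (550.1, -193.7) mm, within about 1 mm of where I had measured home.
- **Grip and placing:** One finger went through the fence gap, and the grip closed to 35.7 mm on the 36 mm plate. In the cradle it made light contact (about 4 N) at 21.2 mm tip height, as worked out beforehand for the seat.
- **Last check:** The top picture shows the keeper straight on the saddle between the lips. The shift link looks undisturbed, though I only judged that by eye. The arm was about 0.2 m clear.
- **Disagreements:**
  - The keeper's starting turn measured about 29° relative to the stop, more than the stated 23°.
  - The end-fence contact came about 5 mm later than the 21 mm finger thickness implied. The pictures still showed the keeper seated.
  - The last scene view was partly blocked by the gripper, so the final check rests on the top view.

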